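Raise the sash of the cell test booth to its mark

ROBOT

A 6-joint arm with a two-finger parallel gripper is mounted at the origin on the work surface. World frame = base frame: x ahead of the robot, y to its left, z up, the work surface at z = 0. Lengths are in m, angles in rad, forces in N, time in s.
With the tool pointing down it reaches from about 0.225 to 0.875 m from the base axis. Payload 3.4 kg.
Tool frame: the origin (TCP) lies midway between the tips of the shut fingers; the grasp point (between the pads) lies 19 mm behind it (manip.grasp_offset is the distance from the TCP to the grasp point, in m); x points along the fingers, y is the direction in which the jaws open and shut, and the axes are right-handed (so a half turn about x gives the same grasp; the last joint's range is limited). The gripper opens to 85 mm and grips with 20 to 120 N. Pads are 22 mm wide; open, the fingers measure 114 mm over their backs; the gripper's body (76 mm by 85 mm) begins 54 mm behind the grasp point. The pads swing forward as they close: fully open they stand 13 mm farther back than shut.
Start: joints at [-1.283, 0.276, 1.505, -0, 1.361, -0.121], TCP at [0.229, -0.528, 0.211] pointing down, gripper open.
Joint ranges: [-2.89, 2.89], [-0.75, 2.08], [0.22, 2.7], [-1.18, 4.32], [0.11, 2.71], [-2.7, 2.7]. Speed limits (rad/s): [2.57, 2.57, 3.14, 3.14, 3.14, 3.14].

INTERFACE

Orientations are given as a unit quaternion [w, x, y, z].
In Python, from rig import manip gives the robot as it stands.
- The arm moves only by the shell command python3 -m creep 'ROWS' [OPENING] [FORCE]. ROWS is a JSON object of lists of equal length, an entry for each row: "delta_pos": the shift along the tool's x, y, z in cm, a list of three; "dr": the turn, a rotation vector about the tool's x, y, z in rad, a list of three. In form: {"delta_pos": [[dx, dy, dz], ...], "dr": [[rx, ry, rz], ...]}. A call has 1 to 10 rows; each row is the pose to reach, as a shift and turn from the pose commanded when the call began, along the tool's axes at that moment; what a row does not reach only later rows make up. A row lasts 1/10 s, in which the tool goes at most 50 mm and 8.59 degrees, less where a joint would pass 70% of its speed; a pose out of reach is approached as far as the arm can. A call with a gripper value outside its range is refused whole. OPENING is the opening, from -1 (shut) to 1 (fully open), set as the call begins (- or left out, the last holds). The fingers move at their own pace and stop on an object; FORCE is the grip in N (left out, the last holds). Time passes only in rows, so rows that repeat a pose let the fingers close. It gives the time, the measured TCP pose, the force and the opening at its end, in the units of the state.
- manip.get_state(): the state, without advancing time (a new reading comes with each control period).
- manip.get_image(name): name is "side" or "top"; returns a dict with "pixels" (384x512x3 uint8, blue, green, red), "depth" (384x512 float32, m along the optical axis (not along the pixel's ray), 0 where there is no reading), "intrinsics" (3x3 intrinsics, pixels), "rvec" (rotation vector, rad) and "tvec" (3), from world to camera coordinates, as OpenCV has them. Camera axes: x right, y down, z forward; pixel columns grow to the right and rows downward; lengths in m; the calibration is good to about 2 mm. A picture is of the moment at which its call begins.
- manip.sign_off(): hands the job in, once; it reports no verdict.
The state is a dict: "clock": time; "qpos": joint angles; "qd": joint speeds; "effort": joint torques, N m; "position": TCP position; "ee_rot": TCP orientation; "contact_force": force on the tool from outside, world axes, zero at the start; "moment": the same for the moment, N m; "width": finger opening in m.
Only numpy, scipy, OpenCV 4.12 (cv2) and the standard library are available. Lean on these libraries where they do the work, as an engineer would, in place of code of your own. Each camera call takes 0.05 s, during which the arm holds its last target. There are 200 camera calls.

TASK

Push the counterweighted clear window of the battery test booth up from beneath its lip with your fingertips, without pinching the lip, until the orange pointer on the lip is level with the green mark on the column, then move clear and leave it standing there. Leave the green mark, the yellow cells, the jar and the screwdriver as they are.

Things in the scene. Friction and masses are not known exactly. Their poses are not given: they have to be found in the camera images.
- booth: Fixed battery test booth: grey plinth 80 mm high (front at x = +25 mm), two blue front columns 460 mm tall, 30 mm wide, centred at y = +-200 mm (fronts at x = -7 mm), clear side walls. Origin on the bench under the middle of the window's front face; x points into the booth, away from the operator, y along the window to the left column, z up. Only lip and mark stick out in front.
- sash (a joint): Height of the sliding window (m): 0 at its lowest, grows as it rises, stop at 0.20. It is counterweighted with some sliding friction: it moves with about 2 to 6 N up or down and stays wherever it is left. It starts slightly open.
- lip_edge (a point): Middle of the front lower edge of the lip, the part to push on: a flat ledge 300 mm wide (booth y) and 18 mm thick, its lower 10 mm black and its upper 8 mm orange, which sticks out 50 mm to the booth's -x from the window's face. This point lies on the underside, 50 mm out from the window's face; 100 mm above the bench when the joint is 0, and rises with the joint. Axes as the booth's.
- pointer (a point): Tip of the orange pointer at the left (+y) end of the lip, half-way up its thickness, 14 mm above the lip's underside, 200 mm to the left of the lip's middle.
- mark (a point): Point of the green height mark: a thin (4 mm) green finger on a green clip (24 mm high, 40 mm wide) around the left blue column. This point is half-way up the thin finger and is the height the orange pointer must reach. The clip's height differs each time; it must not be moved.
- pack: Four-cell yellow battery pack with blue boards, 100 x 140 x 85 mm, standing on the plinth inside the booth behind the window. Origin at the centre of its underside. Loose, leave alone.
- jar: Glass jar with white lid, 52 mm across, 75 mm high, standing on the bench in front of the booth to the left. Origin at the centre of its underside. Loose, leave alone.
- driver: Screwdriver with red handle lying on the bench in front of the booth to the left, nearer the robot than the jar, about 200 mm long along its x axis, handle to -x. Loose, leave alone.
- cell: Single yellow cell with a blue board, 100 x 35 x 85 mm, standing on the bench in front of the booth to the right. Origin at the centre of its underside. Loose, leave alone.

How it is judged:
By the outcome, as a careful person would: the job done as asked, in the order asked, and still so for the second after the job is handed in, with the robot touching nothing.
It also fails if it takes over 38 s, if anything falls off the work surface, if the arm or the gripper's body presses on something with over 40 N, if the wrist force passes 120 N, or if a joint passes its speed limit or range.

## Working session

There is one attempt and no reset: what is moved stays moved. The work goes in short steps, Python scripts to look and compute and a shell command to move; the robot and the scene stay as the last step left them, time stands still between calls to the robot, and variables do not carry over. Pictures are saved under pics/ and viewed, about 8 in all and at most 12, crops included, and the job is handed in when it is done.

```bash
mkdir -p pics; ls
cat > h.py <<'E'
import numpy as np,cv2
from rig import manip
def grab(n):
    d=manip.get_image(n);R=cv2.Rodrigues(np.array(d["rvec"],float))[0];t=np.array(d["tvec"],float).ravel()
    return d["pixels"],d["depth"],np.array(d["intrinsics"]),R,t
def cloud(dep,K,R,t):
    v,u=np.indices(dep.shape);p=np.stack([(u-K[0,2])/K[0,0]*dep,(v-K[1,2])/K[1,1]*dep,dep],-1)
    return (p-t)@R
E
python3 - <<'E'
from h import *
for n in("side","top"):
    im,d,K,R,t=grab(n);cv2.imwrite(f"pics/{n}0.png",im);np.savez(f"{n}0.npz",im=im,d=d,K=K,R=R,t=t);print(n,K.tolist(),(-R.T@t).round(3),R.round(3).tolist())
print(manip.get_state())
E
```

```text
pics
side [[470.2662965754717, 0.0, 255.93675976641427], [0.0, 470.2662965754717, 190.72122912502266], [0.0, 0.0, 1.0]] [0.447 0.838 1.065] [[-0.987, -0.16, 0.01], [-0.126, 0.73, -0.672], [0.1, -0.664, -0.741]]
top [[428.71654364506077, 0.0, 258.220738188865], [0.0, 428.71654364506077, 187.31245587118553], [0.0, 0.0, 1.0]] [ 0.369 -0.012  1.262] [[0.023, -1.0, -0.006], [-0.985, -0.022, -0.17], [0.17, 0.01, -0.985]]
{'clock': 0.1, 'qpos': array([-1.28299311e+00,  2.76543635e-01,  1.50600318e+00, -3.86513269e-06,
        1.36071158e+00, -1.20959993e-01]), 'qd': array([ 0.00026403, -0.00120416, -0.00312744, -0.00039586,  0.00125322,
        0.00048699]), 'effort': array([ 2.03035364e-03, -4.17700088e+01, -2.46402848e+01,  2.08289080e-04,
        5.83418921e-03, -1.36067302e-05]), 'position': array([ 0.2284181 , -0.52713234,  0.20982081]), 'ee_rot': array([-0.14292904, -0.69233884, -0.14410258,  0.69243965]), 'contact_force': array([-0.19433935, -0.50633973, -0.04637946]), 'moment': array([-0.01768123,  0.03840073, -0.03487249]), 'width': 0.08534650901147779}
```

View pics/side0.png

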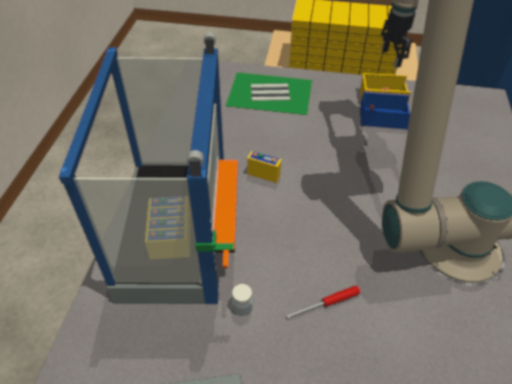

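View pics/top0.png

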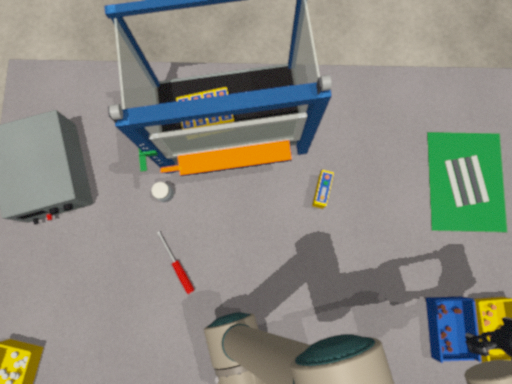

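The side view shows the lip (orange, ~(227,200)) with pointer at (225,258) and green clip at (215,243). The top view shows the lip from (180,160) to (290,150), the green clip at (148,158), the jar at (161,190) and the cell at (323,188).

Run:
```python
from h import *
for n in("side","top"):
    z=np.load(n+"0.npz");im,d,K,R,t=[z[k] for k in("im","d","K","R","t")]
    P=cloud(d,K,R,t);h=cv2.cvtColor(im,cv2.COLOR_BGR2HSV);H,S,V=cv2.split(h)
    roi=np.zeros(H.shape,bool)
    if n=="side": roi[150:275,185:245]=1
    else: roi[130:180,110:300]=1
    for nm,lo,hi in(("orange",5,16),("green",50,75)):
        m=roi&(H>=lo)&(H<=hi)&(S>150)&(V>70)&(d>0)
        vv,uu=np.nonzero(m);p=P[m];print(n,nm,m.sum(),uu.min(),uu.max(),vv.min(),vv.max(),"med",np.median(p,0).round(4),"p5",np.percentile(p,3,0).round(3),"p95",np.percentile(p,97,0).round(3))
        if nm=="orange":
            big=m&(P[...,2]>0); r=cv2.minAreaRect(np.argwhere(m)[:,::-1].astype(np.float32)); print(cv2.boxPoints(r).round(1).tolist())
            q=p; c=np.median(q[:,2]); q=q[abs(q[:,2]-c)<.006]; print("top plane z",q[:,2].mean(),cv2.minAreaRect((q[:,:2]*1000).astype(np.float32)))
    # blue beams
    x=(H>100)&(H<120)&(S>150)&(d>0)&(P[...,2]>.4); q=P[x]; print("blue hi",len(q),q.mean(0).round(3),cv2.minAreaRect((q[:,:2]*1000).astype(np.float32)))
    c=im[115:190,100:310] if n=="top" else im[150:280,170:260]
    cv2.imwrite(f"pics/{n}c.png",cv2.resize(c,None,fx=3.6,fy=3.6,interpolation=cv2.INTER_CUBIC))
a=cv2.imread("pics/topc.png");b=cv2.imread("pics/sidec.png")
b=cv2.resize(b,(int(b.shape[1]*330/b.shape[0]*1.0),330)); o=np.zeros((600,760,3),np.uint8);o[:270,:756]=a[:270,:756];o[270:600,:b.shape[1]]=b;cv2.imwrite("pics/c1.png",o)
```

```text
side orange 1737 214 237 160 267 med [0.6394 0.0772 0.1518] p5 [ 0.603 -0.074  0.147] p95 [0.678 0.236 0.155]
[[212.39999389648438, 266.6000061035156], [216.0, 159.3000030517578], [237.1999969482422, 160.0], [233.60000610351562, 267.29998779296875]]
top plane z 0.15188432684277964 ((638.0639038085938, 89.40352630615234), (51.872493743896484, 349.9370422363281), 9.318708419799805)
side green 204 196 231 235 249 med [0.6225 0.2861 0.2581] p5 [0.585 0.275 0.25 ] p95 [0.65  0.291 0.268]
blue hi 3352 [0.766 0.131 0.455] ((786.0693359375, 94.36880493164062), (260.647216796875, 423.9189147949219), 9.485365867614746)
top orange 260 160 290 141 174 med [0.6284 0.091  0.1501] p5 [ 0.594 -0.083  0.006] p95 [0.687 0.255 0.155]
[[158.3000030517578, 158.10000610351562], [288.70001220703125, 139.60000610351562], [291.5, 159.60000610351562], [161.10000610351562, 178.10000610351562]]
top plane z 0.1503855422124359 ((637.1705932617188, 87.5577392578125), (54.712345123291016, 346.570068359375), 9.444238662719727)
top green 138 140 156 150 169 med [0.6139 0.275  0.2586] p5 [0.582 0.249 0.253] p95 [0.624 0.285 0.268]
blue hi 5162 [0.712 0.102 0.456] ((785.5760498046875, 88.55836486816406), (262.52862548828125, 423.09320068359375), 9.412059783935547)
```

View pics/c1.png

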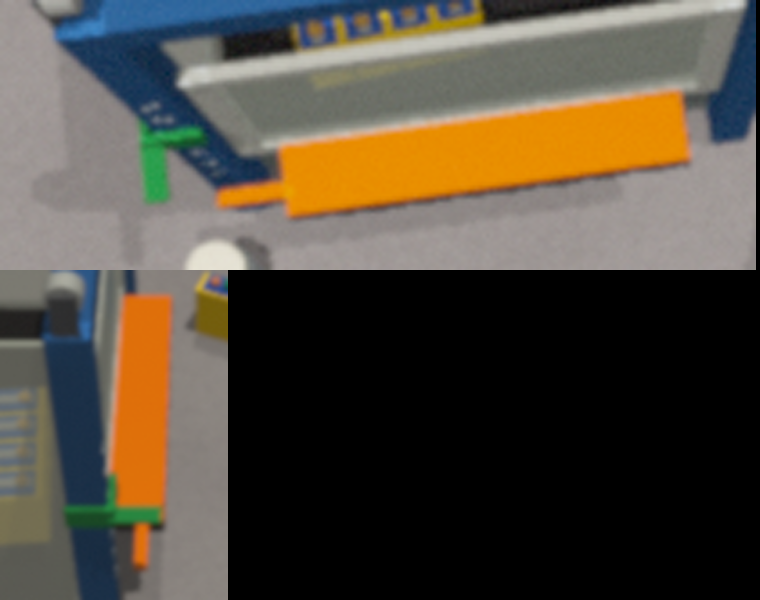

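Run:
```python
from h import *
from scipy.spatial.transform import Rotation as Ro
s=manip.get_state();q=s["ee_rot"];A=Ro.from_quat([q[1],q[2],q[3],q[0]]);print(A.as_matrix().round(3))
for az in(9.4,):
  a=np.radians(az)
  for sg in(1,-1):
    x=np.array([np.cos(a),np.sin(a),0]);z=np.array([0,0,sg]);y=np.cross(z,x)
    print(sg,(A.inv()*Ro.from_matrix(np.c_[x,y,z])).as_rotvec().round(3))
for n in("side","top"):
    z=np.load(n+"0.npz");im,d,K,R,t=[z[k] for k in("im","d","K","R","t")]
    P=cloud(d,K,R,t);H,S,V=cv2.split(cv2.cvtColor(im,cv2.COLOR_BGR2HSV))
    g=(H>=45)&(H<=78)&(S>130)&(d>0)&(P[...,2]>.2)&(P[...,2]<.4)&(P[...,0]<.72)
    b=(P-[.667,.0685,0])@np.array([[np.cos(.163),-np.sin(.163),0],[np.sin(.163),np.cos(.163),0],[0,0,1]])
    B=b[g]; print(n,"green booth"); print(np.histogram(B[:,2],bins=np.arange(.236,.28,.003)))
    for lo in range(-80,40,10):
        k=(B[:,0]*1000>=lo)&(B[:,0]*1000<lo+10)
        if k.any(): print(lo,k.sum(),"y",B[k,1].min().round(3),B[k,1].max().round(3),"z",np.percentile(B[k,2],[5,50,95]).round(4))
    # loose things
    for nm,m in(("cell",(H>20)&(H<32)&(S>120)&(P[...,0]>.45)&(P[...,0]<.7)&(P[...,1]<0)&(P[...,1]>-.25)),("driver",((H<4)|(H>174))&(S>150)&(P[...,0]>.3)&(P[...,0]<.6)&(P[...,1]>0)),("jar",(S<60)&(V>150)&(P[...,2]>.06)&(P[...,2]<.09)&(P[...,0]<.65)&(P[...,0]>.5)&(P[...,1]>.1))):
        p=P[m&(d>0)]
        if len(p): print(nm,len(p),np.percentile(p,3,0).round(3),np.percentile(p,97,0).round(3))
```

```text
[[-0.     0.397 -0.918]
 [ 0.002 -0.918 -0.397]
 [-1.    -0.002 -0.   ]]
1 [-2.092 -0.259  2.092]
-1 [0.191 1.562 0.193]
side green booth
(array([ 0,  0,  2, 14, 11, 22, 62, 63, 18, 25, 53,  3,  0,  0]), array([0.236, 0.239, 0.242, 0.245, 0.248, 0.251, 0.254, 0.257, 0.26 ,
       0.263, 0.266, 0.269, 0.272, 0.275, 0.278]))
-60 6 y 0.217 0.226 z [0.2543 0.2567 0.2584]
-50 27 y 0.213 0.226 z [0.2546 0.2567 0.2595]
-40 26 y 0.211 0.226 z [0.2538 0.2568 0.2586]
-30 30 y 0.212 0.226 z [0.2539 0.2571 0.2598]
-20 60 y 0.192 0.226 z [0.254  0.2656 0.2683]
-10 38 y 0.213 0.224 z [0.2462 0.2599 0.268 ]
0 38 y 0.215 0.224 z [0.247  0.258  0.2682]
10 38 y 0.218 0.224 z [0.2471 0.2584 0.2674]
20 10 y 0.217 0.223 z [0.2497 0.2649 0.2679]
cell 572 [ 0.53  -0.184  0.008] [ 0.626 -0.158  0.077]
driver 251 [0.302 0.198 0.015] [0.361 0.241 0.029]
jar 273 [0.543 0.257 0.072] [0.582 0.298 0.079]
top green booth
(array([ 0,  0,  0,  1,  3, 12, 42, 43,  9, 20, 28,  3,  0,  0]), array([0.236, 0.239, 0.242, 0.245, 0.248, 0.251, 0.254, 0.257, 0.26 ,
       0.263, 0.266, 0.269, 0.272, 0.275, 0.278]))
-60 8 y 0.213 0.224 z [0.2539 0.2579 0.2598]
-50 21 y 0.212 0.224 z [0.2529 0.2565 0.2589]
-40 23 y 0.211 0.225 z [0.2534 0.2566 0.2596]
-30 25 y 0.21 0.224 z [0.2533 0.2567 0.2589]
-20 77 y 0.182 0.223 z [0.2513 0.2647 0.2685]
-10 7 y 0.203 0.221 z [0.263  0.2663 0.2683]
cell 167 [ 0.527 -0.205  0.012] [ 0.626 -0.159  0.078]
driver 228 [0.302 0.191 0.018] [0.485 0.599 0.043]
jar 216 [0.54  0.256 0.071] [0.581 0.296 0.08 ]
```

```bash
python3 -m creep '{"delta_pos": [[-3,0,0],[-6,0,0],[-9,0,0]], "dr": [[0.018,0.15,0.018],[0.036,0.29,0.036],[0.054,0.43,0.054]]}' -1 30; python3 -c "
from h import *
s=manip.get_state();print(s['qpos'].round(3),s['position'].round(3),s['contact_force'].round(1),s['width'])"
```

```text
clock: 0.4
position: [0.2291, -0.5277, 0.3024]
ee_rot: [0.11, 0.833, 0.134, -0.526]
contact_force: [-0.2, -0.8, -0.3]
width: 0.0439
[-1.568  0.248  1.408  0.424  1.599 -0.365] [ 0.229 -0.528  0.302] [-0.2 -0.8 -0.3] 0.04388994609532726
```

```bash
python3 -m creep '{"delta_pos": [[0,0,0],[0,0,0],[0,0,0],[0,0,0],[0,0,0],[0,0,0],[0,0,0],[0,0,0],[0,0,0],[0,0,0]], "dr": [[0.017,0.14,0.017],[0.034,0.28,0.034],[0.051,0.42,0.051],[0.068,0.56,0.068],[0.085,0.7,0.085],[0.102,0.84,0.102],[0.119,0.98,0.119],[0.137,1.13,0.139],[0.137,1.13,0.139],[0.137,1.13,0.139]]}'
cat > st.py <<'E'
from h import *
from scipy.spatial.transform import Rotation as Ro
s=manip.get_state();q=s["ee_rot"];A=Ro.from_quat([q[1],q[2],q[3],q[0]])
p=s['position'];print(s['clock'],s['qpos'].round(3),p.round(4),'F',s['contact_force'].round(1),round(s['width'],4));print('x axis',A.as_matrix()[:,0].round(3),'z',A.as_matrix()[:,2].round(3))
import sys
if len(sys.argv)>1: print('to go cm',(100*A.inv().apply(np.array(eval(sys.argv[1]))-p)).round(2))
E
python3 st.py '[.53,.045,.25]'
```

```text
clock: 1.4
position: [0.2284, -0.528, 0.2999]
ee_rot: [0.001, 0.997, 0.082, -0.001]
contact_force: [0.3, 0.4, 0.7]
width: -0.0002
1.4 [-1.936  0.616  1.777  1.164  1.919 -0.897] [ 0.2284 -0.528   0.2999] F [0.3 0.4 0.7] -0.0002
x axis [ 0.987  0.163 -0.003] z [-0.002 -0.001 -1.   ]
to go cm [ 39.13 -51.61   4.84]
```

```bash
python3 -m creep '{"delta_pos": [[4,0,0],[8,-1,0],[12,-3,0],[16,-5,0],[20,-8,0],[24,-11,0],[28,-14,0],[31,-17,0],[34,-20,0],[37,-23,0]], "dr": [[0,0,0],[0,0,0],[0,0,0],[0,0,0],[0,0,0],[0,0,0],[0,0,0],[0,0,0],[0,0,0],[0,0,0]]}';python3 st.py '[.53,.045,.25]'
```

```text
clock: 2.4
position: [0.5572, -0.2388, 0.302]
ee_rot: [0.006, 0.997, 0.082, -0.0]
contact_force: [0.2, -0.7, 0.1]
width: -0.0
2.4 [-1.24   0.401  2.367  1.725  1.509 -1.213] [ 0.5572 -0.2388  0.302 ] F [ 0.2 -0.7  0.1] -0.0
x axis [ 0.986  0.164 -0.001] z [ 0.001 -0.011 -1.   ]
to go cm [  1.98 -28.5    4.88]
```

```bash
python3 -m creep '{"delta_pos": [[0,-3,0],[0,-6,0],[0,-9,0],[0,-12,1],[0.5,-15,2],[1,-18,3],[1,-21,4],[1.5,-24,5],[2,-27,5],[2,-28.5,5]], "dr": [[0,0,0],[0,0,0],[0,0,0],[0,0,0],[0,0,0],[0,0,0],[0,0,0],[0,0,0],[0,0,0],[0,0,0]]}';python3 st.py '[.55,.048,.105]'
```

```text
clock: 3.4
position: [0.5839, 0.0206, 0.2936]
ee_rot: [0.005, 0.996, 0.09, -0.012]
contact_force: [0.5, -0.1, 1.1]
width: -0.0004
3.4 [-0.567  0.352  2.69   2.39   1.474 -1.51 ] [0.5839 0.0206 0.2936] F [ 0.5 -0.1  1.1] -0.0004
x axis [ 0.984  0.179 -0.024] z [-0.022 -0.012 -1.   ]
to go cm [-2.39 -3.45 18.9 ]
```

```bash
cat > kin.py <<'E'
import numpy as np
from scipy.spatial.transform import Rotation as Ro
from scipy.optimize import least_squares
D=[([-1.283,.2765,1.506,0,1.3607,-.121],[.2284,-.5271,.2098],[-.1429,-.6923,-.1441,.6924]),
([-1.568,.248,1.408,.424,1.599,-.365],[.2291,-.5277,.3024],[.11,.833,.134,-.526]),
([-1.936,.616,1.777,1.164,1.919,-.897],[.2284,-.528,.2999],[.001,.997,.082,-.001]),
([-1.24,.401,2.367,1.725,1.509,-1.213],[.5572,-.2388,.302],[.006,.997,.082,0]),
([-.567,.352,2.69,2.39,1.474,-1.51],[.5839,.0206,.2936],[.005,.996,.09,-.012])]
def rows(q,x):
    c,s=np.cos(q[0]),np.sin(q[0]);h=lambda r,z:[c*r,s*r,z];a=q[1]+q[2]
    return np.array([h(1,0),h(0,1),h(np.sin(q[1]),np.cos(q[1])),h(np.sin(a),np.cos(a)),h(np.cos(a),-np.sin(a)),x]).T
def ax(q): return (Ro.from_euler('ZYZYZ',[q[0],q[1]+q[2],q[3],q[4],q[5]])).as_matrix()
if 1:
    M=np.vstack([rows(q,ax(q)[:,2]) for q,p,r in D]);b=np.hstack([p for q,p,r in D]);th,res,rk,sv=np.linalg.lstsq(M,b,rcond=None)
Q=[Ro.from_quat([r[1],r[2],r[3],r[0]]).as_matrix() for q,p,r in D]
C=[ax(D[i][0]).T@Q[i] for i in range(5)]
if __name__=="__main__":
    print("o h L2 L3 e Lt",th.round(4),"maxres",abs(M@th-b).max().round(4));print([c.round(2).tolist() for c in C[::2]])
    lo=np.array([-2.89,-.75,.22,-1.18,.11,-2.7]);hi=np.array([2.89,2.08,2.7,4.32,2.71,2.7])
    for az in(10,25,40,50):
     for pit in(0,8):
      for T in([.55,.04,.29],[.635,.063,.105],[.635,.063,.24],[.575,.04,.105]):
        a=np.radians(az);pi=np.radians(pit);x=np.array([np.cos(a)*np.cos(pi),np.sin(a)*np.cos(pi),np.sin(pi)]);y=np.array([np.sin(a),-np.cos(a),0]);X=np.c_[x,y,np.cross(x,y)]
        f=lambda q:np.r_[rows(q,ax(q)[:,2])@th-T,.2*((ax(q)@C[0]-X).ravel())]
        r=least_squares(f,[-.57,.35,2.6,2.4,1.4,-1.5],bounds=(lo,hi));W=np.array(T)-th[5]*x
        print(az,pit,T,r.x.round(2),"err",abs(r.fun).max().round(4),"wrist",W.round(2))
E
python3 kin.py
```

```text
Traceback (most recent call last):
  File "kin.py", line 14, in <module>
    M=np.vstack([rows(q,ax(q)[:,2]) for q,p,r in D]);b=np.hstack([p for q,p,r in D]);th,res,rk,sv=np.linalg.lstsq(M,b,rcond=None)
                        ~~^^^
  File "kin.py", line 12, in ax
    def ax(q): return (Ro.from_euler('ZYZYZ',[q[0],q[1]+q[2],q[3],q[4],q[5]])).as_matrix()
                       ~~~~~~~~~~~~~^^^^^^^^^^^^^^^^^^^^^^^^^^^^^^^^^^^^^^^^^
  File "scipy/spatial/transform/_rotation.pyx", line 1413, in scipy.spatial.transform._rotation.Rotation.from_euler
ValueError: Expected axis specification to be a non-empty string of upto 3 characters, got ZYZYZ
```

```bash
sed -i "s/^def ax.*/def ax(q): return (Ro.from_euler('ZYZ',[q[0],q[1]+q[2],q[3]])*Ro.from_euler('YZ',[q[4],q[5]])).as_matrix()/" kin.py; python3 kin.py
```

```text
o h L2 L3 e Lt [-0.134   0.0336  0.8335  0.5087  0.0605  0.4699] maxres 0.0645
[[[0.0, -1.0, 0.0], [0.0, -0.0, -1.0], [1.0, 0.0, 0.0]], [[0.0, -1.0, -0.0], [0.0, 0.0, -1.0], [1.0, 0.0, 0.0]], [[-0.0, -1.0, -0.0], [-0.0, 0.0, -1.0], [1.0, -0.0, -0.0]]]
10 0 [0.55, 0.04, 0.29] [-0.55  0.27  2.7   2.37  1.39 -1.45] err 0.0113 wrist [ 0.09 -0.04  0.29]
10 0 [0.635, 0.063, 0.105] [-0.37  0.83  2.7   2.46  1.8  -1.81] err 0.0304 wrist [ 0.17 -0.02  0.1 ]
10 0 [0.635, 0.063, 0.24] [-0.13  0.52  2.7   2.82  1.62 -1.6 ] err 0.0053 wrist [ 0.17 -0.02  0.24]
10 0 [0.575, 0.04, 0.105] [-0.76  0.8   2.7   2.01  1.64 -1.89] err 0.0385 wrist [ 0.11 -0.04  0.1 ]
10 8 [0.55, 0.04, 0.29] [-0.73  0.4   2.7   2.14  1.58 -1.54] err 0.0205 wrist [ 0.09 -0.04  0.22]
10 8 [0.635, 0.063, 0.105] [-0.4   1.17  2.7   2.17  2.25 -2.19] err 0.0342 wrist [ 0.18 -0.02  0.04]
10 8 [0.635, 0.063, 0.24] [-0.24  0.65  2.7   2.65  1.84 -1.68] err 0.0206 wrist [ 0.18 -0.02  0.17]
10 8 [0.575, 0.04, 0.105] [-0.77  1.15  2.7   1.77  1.95 -2.31] err 0.0439 wrist [ 0.12 -0.04  0.04]
25 0 [0.55, 0.04, 0.29] [-0.91  0.4   2.6 
[... 1608 characters left out ...]
5 -0.32  0.29]
50 0 [0.635, 0.063, 0.105] [-0.73  0.8   2.26  1.54  1.57 -1.48] err 0.0 wrist [ 0.33 -0.3   0.1 ]
50 0 [0.635, 0.063, 0.24] [-0.73  0.57  2.2   1.54  1.58 -1.2 ] err 0.0 wrist [ 0.33 -0.3   0.24]
50 0 [0.575, 0.04, 0.105] [-0.86  0.8   2.31  1.4   1.58 -1.54] err 0.0 wrist [ 0.27 -0.32  0.1 ]
50 8 [0.55, 0.04, 0.29] [-0.9   0.58  2.28  1.41  1.76 -1.3 ] err 0.0 wrist [ 0.25 -0.32  0.22]
50 8 [0.635, 0.063, 0.105] [-0.72  0.91  2.27  1.55  1.71 -1.6 ] err 0.0 wrist [ 0.34 -0.29  0.04]
50 8 [0.635, 0.063, 0.24] [-0.72  0.68  2.23  1.58  1.71 -1.34] err 0.0 wrist [ 0.34 -0.29  0.17]
50 8 [0.575, 0.04, 0.105] [-0.85  0.92  2.32  1.4   1.7  -1.66] err 0.0 wrist [ 0.28 -0.32  0.04]
```

```bash
python3 - <<'E'
s=open('kin.py').read()
s=s.replace("h(np.cos(a),-np.sin(a)),x]).T","h(np.cos(a),-np.sin(a)),x,ax5(q),h(np.cos(q[1]),-np.sin(q[1]))]).T")
s=s.replace("def rows","def ax5(q): return (Ro.from_euler('ZYZ',[q[0],q[1]+q[2],q[3]])*Ro.from_euler('Y',q[4])).as_matrix()[:,0]\ndef rows",1)
s=s.replace("th[5]*x","th[5]*x-th[6]*ax5(r.x)")
open('kin.py','w').write(s)
E
python3 kin.py | grep -v ' 8 \['
```

```text
o h L2 L3 e Lt [-0.12    0.0256  0.8354  0.4915  0.0609  0.469  -0.0164 -0.0145] maxres 0.0645
[[[0.0, -1.0, 0.0], [0.0, -0.0, -1.0], [1.0, 0.0, 0.0]], [[0.0, -1.0, -0.0], [0.0, 0.0, -1.0], [1.0, 0.0, 0.0]], [[-0.0, -1.0, -0.0], [-0.0, 0.0, -1.0], [1.0, -0.0, -0.0]]]
10 0 [0.55, 0.04, 0.29] [-0.5   0.27  2.7   2.42  1.38 -1.45] err 0.011 wrist [ 0.09 -0.04  0.31]
10 0 [0.635, 0.063, 0.105] [-0.38  0.79  2.7   2.45  1.75 -1.79] err 0.03 wrist [ 0.18 -0.02  0.12]
10 0 [0.635, 0.063, 0.24] [-0.13  0.51  2.7   2.82  1.61 -1.59] err 0.0057 wrist [ 0.17 -0.02  0.26]
10 0 [0.575, 0.04, 0.105] [-0.75  0.78  2.7   2.02  1.61 -1.86] err 0.0388 wrist [ 0.12 -0.05  0.12]
25 0 [0.55, 0.04, 0.29] [-0.9   0.4   2.6   1.8   1.54 -1.43] err 0.0 wrist [ 0.12 -0.16  0.31]
25 0 [0.635, 0.063, 0.105] [-0.59  0.96  2.7   2.05  1.82 -2.02] err 0.0011 wrist [ 0.21 -0.14  0.12]
25 0 [0.635, 0.063, 0.24] [-0.57  0.54  2.57  2.13  1.56 -1.55] err 0.0 wrist [ 0.21 -0.13  0.26]
25 0 [0.575, 0.04, 0.105] [-0.85  0.94  2.7   1.78  1.67 -2.06] err 0.0092 wrist [ 0.15 -0.16  0.12]
40 0 [0.55, 0.04, 0.29] [-0.94  0.43  2.38  1.51  1.59 -1.24] err 0.0 wrist [ 0.19 -0.26  0.31]
40 0 [0.635, 0.063, 0.105] [-0.71  0.83  2.43  1.73  1.59 -1.69] err 0.0 wrist [ 0.28 -0.24  0.12]
40 0 [0.635, 0.063, 0.24] [-0.71  0.54  2.35  1.73  1.53 -1.33] err 0.0 wrist [ 0.27 -0.24  0.26]
40 0 [0.575, 0.04, 0.105] [-0.88  0.84  2.49  1.56  1.57 -1.76] err 0.0 wrist [ 0.22 -0.26  0.12]
50 0 [0.55, 0.04, 0.29] [-0.91  0.47  2.24  1.38  1.66 -1.15] err 0.0 wrist [ 0.24 -0.31  0.3 ]
50 0 [0.635, 0.063, 0.105] [-0.73  0.8   2.27  1.54  1.57 -1.5 ] err 0.0 wrist [ 0.33 -0.3   0.12]
50 0 [0.635, 0.063, 0.24] [-0.73  0.57  2.2   1.54  1.58 -1.2 ] err 0.0 wrist [ 0.33 -0.29  0.26]
50 0 [0.575, 0.04, 0.105] [-0.86  0.81  2.32  1.41  1.57 -1.56] err 0.0 wrist [ 0.27 -0.32  0.12]
```

```bash
python3 - <<'E'
s=open('kin.py').read()
s=s.replace(",h(np.cos(q[1]),-np.sin(q[1]))]).T",",[-s,c,0]]).T")
open('kin.py','w').write(s)
E
python3 kin.py | grep -v ' 8 \['
```

```text
o h L2 L3 e Lt [ 1.000e-04  1.371e-01  6.294e-01  4.211e-01  6.030e-02  3.853e-01
 -0.000e+00  6.930e-02] maxres 0.0002
[[[0.0, -1.0, 0.0], [0.0, -0.0, -1.0], [1.0, 0.0, 0.0]], [[0.0, -1.0, -0.0], [0.0, 0.0, -1.0], [1.0, 0.0, 0.0]], [[-0.0, -1.0, -0.0], [-0.0, 0.0, -1.0], [1.0, -0.0, -0.0]]]
10 0 [0.55, 0.04, 0.29] [-0.58  0.24  2.7   2.35  1.37 -1.43] err 0.0117 wrist [ 0.17 -0.03  0.29]
10 0 [0.635, 0.063, 0.105] [-0.29  1.19  2.7   2.53  2.23 -1.98] err 0.0067 wrist [ 0.26 -0.    0.11]
10 0 [0.635, 0.063, 0.24] [-0.29  0.63  2.67  2.67  1.7  -1.64] err 0.0 wrist [ 0.26 -0.    0.24]
10 0 [0.575, 0.04, 0.105] [-0.59  1.31  2.7   2.02  2.13 -2.34] err 0.0382 wrist [ 0.2  -0.03  0.11]
25 0 [0.55, 0.04, 0.29] [-0.85  0.41  2.65  1.86  1.55 -1.49] err 0.0 wrist [ 0.2  -0.12  0.29]
25 0 [0.635, 0.063, 0.105] [-0.57  1.06  2.58  2.08  1.83 -2.  ] err 0.0 wrist [ 0.29 -0.1   0.11]
25 0 [0.635, 0.063, 0.24] [-0.57  0.58  2.54  2.14  1.56 -1.55] err 0.0 wrist [ 0.29 -0.1   0.24]
25 0 [0.575, 0.04, 0.105] [-0.77  1.19  2.7   1.83  1.81 -2.29] err 0.0023 wrist [ 0.23 -0.12  0.11]
40 0 [0.55, 0.04, 0.29] [-0.9   0.42  2.43  1.55  1.58 -1.28] err 0.0 wrist [ 0.25 -0.21  0.29]
40 0 [0.635, 0.063, 0.105] [-0.68  0.93  2.37  1.76  1.6  -1.73] err 0.0 wrist [ 0.34 -0.18  0.11]
40 0 [0.635, 0.063, 0.24] [-0.68  0.58  2.34  1.76  1.53 -1.35] err 0.0 wrist [ 0.34 -0.18  0.24]
40 0 [0.575, 0.04, 0.105] [-0.84  0.97  2.46  1.6   1.58 -1.86] err 0.0 wrist [ 0.28 -0.21  0.11]
50 0 [0.55, 0.04, 0.29] [-0.88  0.46  2.28  1.41  1.64 -1.17] err 0.0 wrist [ 0.3  -0.26  0.29]
50 0 [0.635, 0.063, 0.105] [-0.69  0.9   2.21  1.58  1.57 -1.54] err 0.0 wrist [ 0.39 -0.23  0.11]
50 0 [0.635, 0.063, 0.24] [-0.69  0.6   2.18  1.57  1.57 -1.22] err 0.0 wrist [ 0.39 -0.23  0.24]
50 0 [0.575, 0.04, 0.105] [-0.83  0.92  2.3   1.44  1.56 -1.64] err 0.0 wrist [ 0.33 -0.26  0.11]
```

```bash
python3 -m creep '{"delta_pos": [[-0.5,1,0],[-1,2,0],[-2,2,0],[-3,2,0],[-3.5,2,0],[-3.5,2,0]], "dr": [[0,0,-0.13],[0,0,-0.26],[0,0,-0.39],[0,0,-0.53],[0,0,-0.53],[0,0,-0.53]]}';cat >> st.py <<'E'
a=np.radians(40);x=np.array([np.cos(a),np.sin(a),0]);y=np.array([np.sin(a),-np.cos(a),0])
print('dr left',(A.inv()*Ro.from_matrix(np.c_[x,y,np.cross(x,y)])).as_rotvec().round(3))
E
python3 st.py '[.57,.006,.1]'
```

```text
clock: 4.0
position: [0.5537, -0.0098, 0.2926]
ee_rot: [0.004, 0.938, 0.346, -0.014]
contact_force: [-0.4, 0.4, -0.3]
width: 0.0001
4.0 [-0.973  0.409  2.325  1.459  1.587 -1.164] [ 0.5537 -0.0098  0.2926] F [-0.4  0.4 -0.3] 0.0001
x axis [ 0.76   0.649 -0.03 ] z [-0.024 -0.018 -1.   ]
to go cm [ 2.83 -0.11 19.18]
dr left [-0.002  0.03   0.009]
```

```bash
python3 -m creep '{"delta_pos": [[0,0,2.5],[0,0,5],[0.5,0,7.5],[0.5,0,10],[1,0,12.5],[1,0,14.5],[1,0,16.5],[1,0,18],[1,0,19],[1,0,19]], "dr": [[0,0.01,0],[0,0.03,0],[0,0.03,0.01],[0,0.03,0.01],[0,0.03,0.01],[0,0.03,0.01],[0,0.03,0.01],[0,0.03,0.01],[0,0.03,0.01],[0,0.03,0.01]]}'; python3 st.py '[.639,.064,.1]'
python3 - <<'E'
from h import *
a,b=grab("side"),grab("top")
cv2.imwrite("pics/s2.png",np.hstack([cv2.resize(a[0][100:360,150:450],(400,347)),cv2.resize(b[0][100:384,100:400],(367,347))]))
E
```

```text
clock: 5.0
position: [0.5543, -0.0015, 0.1005]
ee_rot: [-0.006, 0.94, 0.342, -0.002]
contact_force: [0.1, -0.1, 0.0]
width: 0.0001
5.0 [-0.96   0.973  2.431  1.486  1.549 -1.82 ] [ 0.5543 -0.0015  0.1005] F [ 0.1 -0.1  0. ] 0.0001
x axis [0.766 0.643 0.001] z [-0.007  0.01  -1.   ]
to go cm [10.7   0.44  0.06]
dr left [-0.013 -0.001  0.   ]
```

View pics/s2.png

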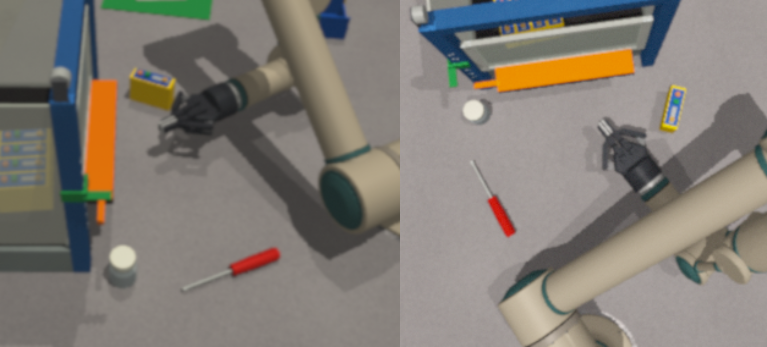

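The gripper (left panel (180,120), right (615,140)) is level and low in front of the lip. It is clear of the cell, jar and screwdriver.

```bash
python3 -m creep '{"delta_pos": [[2,0,0],[4,0,0],[6,0,0],[8,0.2,0],[9.5,0.4,0],[10.5,0.4,0],[10.7,0.4,0],[10.7,0.4,0]], "dr": [[0,0,0],[0,0,0],[0,0,0],[0,0,0],[0,0,0],[0,0,0],[0,0,0],[0,0,0]]}'; python3 st.py; python3 -m creep '{"delta_pos": [[0,0,-0.5],[0,0,-1],[0,0,-1.5],[0,0,-1.8],[0,0,-2.1],[0,0,-2.4]], "dr": [[0,0,0],[0,0,0],[0,0,0],[0,0,0],[0,0,0],[0,0,0]]}'
```

```text
clock: 5.9
position: [0.6383, 0.0642, 0.1017]
ee_rot: [-0.006, 0.94, 0.342, -0.001]
contact_force: [0.8, 0.1, 0.2]
width: 0.0002
5.9 [-0.67   0.942  2.358  1.77   1.605 -1.714] [0.6383 0.0642 0.1017] F [0.8 0.1 0.2] 0.0002
x axis [0.766 0.643 0.002] z [-0.006  0.011 -1.   ]
dr left [-0.012 -0.002  0.001]
clock: 6.5
position: [0.6386, 0.0634, 0.1235]
ee_rot: [-0.006, 0.94, 0.342, -0.003]
contact_force: [-2.5, -2.7, -5.2]
width: 0.0002
```

```bash
python3 -m creep '{"delta_pos": [[0,0,-0.8],[0,0,-1.6],[0,0,-2.4],[0,0,-3.2],[0,0,-4],[0,0,-4.8],[0,0,-5.6],[0,0,-6.4],[0,0,-7.2],[0,0,-8]], "dr": [[0,0,0],[0,0,0],[0,0,0],[0,0,0],[0,0,0],[0,0,0],[0,0,0],[0,0,0],[0,0,0],[0,0,0]]}'
python3 -m creep '{"delta_pos": [[0,0,0],[0,0,0]], "dr": [[0,0,0],[0,0,0]]}'
cat > ms.py <<'E'
from h import *
import sys
O=np.array([.667,.0685,0]);B=np.array([[np.cos(.163),-np.sin(.163),0],[np.sin(.163),np.cos(.163),0],[0,0,1]])
print(manip.get_state()['position'].round(4),manip.get_state()['contact_force'].round(1))
for n in("side","top"):
    im,d,K,R,t=grab(n);cv2.imwrite(f"pics/{n}_{sys.argv[1]}.png",im)
    H,S,V=cv2.split(cv2.cvtColor(im,cv2.COLOR_BGR2HSV));b=(cloud(d,K,R,t)-O)@B
    w=(d>0)&(b[...,2]>.1)&(b[...,2]<.4)&(b[...,0]<-.012)&(b[...,0]>-.075)&(S>140)
    o=w&(H>=4)&(H<=17);g=w&(H>=45)&(H<=78)&(b[...,0]<-.024)
    for nm,m in(("lip",o&(abs(b[...,1])<.145)),("ptr",o&(b[...,1]>.155)),("mark",g)):
        q=b[m]; print(n,nm,len(q),"z 5/50/95",np.percentile(q[:,2],[5,25,50,75,95]).round(4),"x",np.percentile(q[:,0],[3,97]).round(3),"y",np.percentile(q[:,1],[3,97]).round(3))
E
python3 ms.py a
```

```text
clock: 7.5
position: [0.6387, 0.0633, 0.2057]
ee_rot: [-0.007, 0.939, 0.343, -0.001]
contact_force: [-3.4, -0.0, -7.0]
width: 0.0
clock: 7.7
position: [0.6397, 0.0623, 0.2072]
ee_rot: [-0.006, 0.94, 0.342, 0.001]
contact_force: [-0.2, 0.1, -0.2]
width: -0.0001
[0.6397 0.0623 0.2072] [-0.2  0.1 -0.2]
side lip 1433 z 5/50/95 [0.2347 0.2364 0.2375 0.2386 0.2402] x [-0.051 -0.013] y [-0.134  0.138]
side ptr 87 z 5/50/95 [0.2348 0.2366 0.2375 0.2384 0.2396] x [-0.037 -0.026] y [0.157 0.193]
side mark 60 z 5/50/95 [0.2547 0.2558 0.2568 0.258  0.259 ] x [-0.05  -0.025] y [0.213 0.224]
top lip 217 z 5/50/95 [0.2259 0.2311 0.2348 0.2371 0.2396] x [-0.053 -0.05 ] y [-0.138  0.135]
top ptr 53 z 5/50/95 [0.2328 0.2355 0.2368 0.2378 0.2392] x [-0.04  -0.027] y [0.157 0.198]
top mark 62 z 5/50/95 [0.2528 0.2554 0.2568 0.2581 0.2597] x [-0.052 -0.025] y [0.212 0.224]
```

```bash
python3 -m creep '{"delta_pos": [[0,0,-0.3],[0,0,-0.6],[0,0,-0.9],[0,0,-1.2],[0,0,-1.5],[0,0,-1.65],[0,0,-1.75],[0,0,-1.8],[0,0,-1.8],[0,0,-1.8]], "dr": [[0,0,0],[0,0,0],[0,0,0],[0,0,0],[0,0,0],[0,0,0],[0,0,0],[0,0,0],[0,0,0],[0,0,0]]}'
python3 ms.py b
python3 - <<'E'
import cv2,numpy as np
a=cv2.imread('pics/side_b.png')[215:285,185:255];cv2.imwrite('pics/sb.png',cv2.resize(a,(560,560),interpolation=cv2.INTER_CUBIC))
E
```

```text
clock: 8.8
position: [0.6395, 0.0623, 0.2232]
ee_rot: [-0.007, 0.94, 0.342, -0.001]
contact_force: [2.0, 0.1, -4.2]
width: -0.0001
[0.6395 0.0623 0.2232] [ 2.   0.1 -4.2]
side lip 1439 z 5/50/95 [0.2501 0.252  0.2531 0.2542 0.2557] x [-0.051 -0.013] y [-0.133  0.138]
side ptr 102 z 5/50/95 [0.2488 0.2518 0.2527 0.2535 0.2553] x [-0.037 -0.026] y [0.156 0.2  ]
side mark 65 z 5/50/95 [0.2542 0.2562 0.2569 0.2578 0.2592] x [-0.05  -0.025] y [0.213 0.224]
top lip 224 z 5/50/95 [0.2419 0.2464 0.2502 0.2528 0.2551] x [-0.053 -0.05 ] y [-0.136  0.135]
top ptr 55 z 5/50/95 [0.2471 0.2503 0.2521 0.2536 0.2556] x [-0.039 -0.027] y [0.156 0.198]
top mark 61 z 5/50/95 [0.2536 0.2553 0.2566 0.2578 0.2592] x [-0.051 -0.025] y [0.212 0.223]
```

View pics/sb.png

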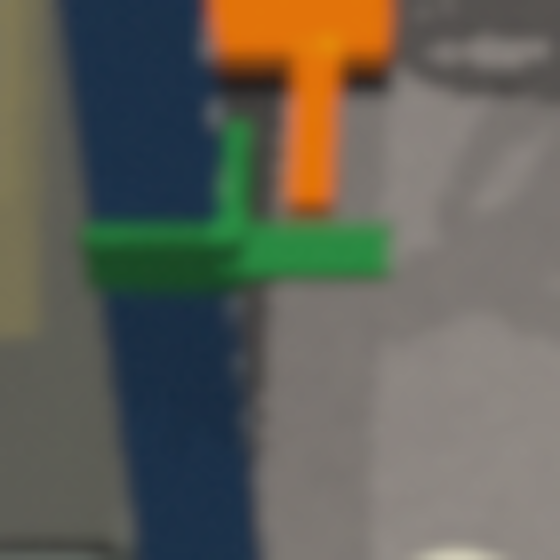

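```bash
cat > ms2.py <<'E'
from h import *
import sys
O=np.array([.667,.0685,0]);B=np.array([[np.cos(.163),-np.sin(.163),0],[np.sin(.163),np.cos(.163),0],[0,0,1]])
print(manip.get_state()['position'].round(4),manip.get_state()['contact_force'].round(1))
e=lambda m:cv2.erode(m.astype(np.uint8),np.ones((3,3)))>0
for n in("side","top"):
    fr=[grab(n) for _ in range(6)];im=fr[0][0];K,R,t=fr[0][2:];d=np.mean([f[1] for f in fr],0)
    cv2.imwrite(f"pics/{n}_{sys.argv[1]}.png",im)
    H,S,V=cv2.split(cv2.cvtColor(im,cv2.COLOR_BGR2HSV));b=(cloud(d,K,R,t)-O)@B
    w=(d>0)&(b[...,2]>.1)&(b[...,2]<.4)&(b[...,0]<.01)&(b[...,0]>-.075)&(S>120)
    o=e(w&(H>=4)&(H<=22));g=e(w&(H>=45)&(H<=78));X,Y,Z=b[...,0],b[...,1],b[...,2]
    l=o&(abs(Y)<.145)&(X>-.047)&(X<-.014); l[l]=abs(Z[l]-np.median(Z[l]))<.004
    c=np.linalg.lstsq(np.c_[np.ones(l.sum()),Y[l]],Z[l],rcond=None)[0]
    print(n,"lip top",l.sum(),np.median(Z[l]).round(4),"at y=.2",(c[0]+.2*c[1]).round(4))
    for nm,m in(("ptr",o&(Y>.16)&(Y<.195)),("finger",g&(X<-.03)),("clip front/top",g&(X>-.028)&(X<-.01)&(Y<.208))):
        q=Z[m]; print("  ",nm,m.sum(),np.percentile(q,[10,50,90]).round(4) if len(q) else '')
E
python3 ms2.py c
```

```text
[0.6394 0.0623 0.2233] [ 2.7 -0.9 -3. ]
side lip top 1169 0.2531 at y=.2 0.2531
   ptr 50 [0.2524 0.2531 0.2542]
   finger 31 [0.2563 0.2568 0.2578]
   clip front/top 8 [0.2661 0.2664 0.2671]
top lip top 1257 0.2526 at y=.2 0.2527
   ptr 45 [0.252  0.2527 0.2536]
   finger 21 [0.2561 0.2565 0.2572]
   clip front/top 13 [0.2611 0.2654 0.2664]
```

```bash
python3 -m creep '{"delta_pos": [[0,0,-0.1],[0,0,-0.2],[0,0,-0.3],[0,0,-0.4],[0,0,-0.48],[0,0,-0.52],[0,0,-0.54],[0,0,-0.55],[0,0,-0.55]], "dr": [[0,0,0],[0,0,0],[0,0,0],[0,0,0],[0,0,0],[0,0,0],[0,0,0],[0,0,0],[0,0,0]]}'
python3 ms2.py d
```

```text
clock: 10.4
position: [0.6393, 0.0625, 0.2286]
ee_rot: [-0.007, 0.94, 0.342, -0.001]
contact_force: [1.1, -1.3, -5.0]
width: 0.0001
[0.6393 0.0625 0.2286] [ 1.1 -1.3 -5. ]
side lip top 1170 0.2584 at y=.2 0.2584
   ptr 52 [0.2577 0.2585 0.3926]
   finger 31 [0.2562 0.257  0.2579]
   clip front/top 7 [0.2665 0.2666 0.2677]
top lip top 1301 0.2579 at y=.2 0.2581
   ptr 52 [0.2571 0.2582 0.259 ]
   finger 31 [0.2555 0.2566 0.2575]
   clip front/top 17 [0.2612 0.2644 0.2667]
```

```bash
python3 -m creep '{"delta_pos": [[0,0,-0.03],[0,0,-0.05],[0,0,-0.05],[0,0,-0.05]], "dr": [[0,0,0],[0,0,0],[0,0,0],[0,0,0]]}'
python3 ms2.py e
python3 -m creep '{"delta_pos": [[0,0,0.1],[0,0,0.3],[0,0,0.8],[0,0,1.4],[0,0,2],[0,0,2],[0,0,2]], "dr": [[0,0,0],[0,0,0],[0,0,0],[0,0,0],[0,0,0],[0,0,0],[0,0,0]]}'
python3 ms2.py f
```

```text
clock: 11.4
position: [0.6393, 0.0625, 0.229]
ee_rot: [-0.007, 0.94, 0.342, -0.001]
contact_force: [-0.4, -1.3, -4.3]
width: -0.0001
[0.6393 0.0625 0.229 ] [-0.4 -1.3 -4.3]
side lip top 1172 0.2589 at y=.2 0.2589
   ptr 52 [0.258  0.2588 0.2597]
   finger 30 [0.2557 0.2567 0.2578]
   clip front/top 8 [0.2658 0.2667 0.2672]
top lip top 1329 0.2583 at y=.2 0.2585
   ptr 52 [0.2574 0.2587 0.2596]
   finger 29 [0.2557 0.2568 0.2578]
   clip front/top 21 [0.2584 0.2648 0.2674]
clock: 12.7
position: [0.6393, 0.0626, 0.2088]
ee_rot: [-0.007, 0.94, 0.342, -0.001]
contact_force: [-0.6, 0.2, 0.6]
width: 0.0002
[0.6393 0.0626 0.2088] [-0.6  0.2  0.6]
side lip top 1167 0.2589 at y=.2 0.2588
   ptr 54 [0.2581 0.2589 0.3529]
   finger 32 [0.2563 0.257  0.2577]
   clip front/top 8 [0.2661 0.2668 0.2674]
top lip top 1280 0.2584 at y=.2 0.2585
   ptr 34 [0.2576 0.2585 0.2596]
   finger 26 [0.2557 0.2564 0.2571]
   clip front/top 22 [0.2586 0.2653 0.2667]
```

The pointer is level and held after I let go. Now I'll back straight out.

```bash
python3 -m creep '{"delta_pos": [[-1,0,0],[-3,0,0],[-5,0,0],[-7,0,0],[-9,0,0],[-11,0,0],[-12,0,0],[-12,0,0],[-12,0,0]], "dr": [[0,0,0],[0,0,0],[0,0,0],[0,0,0],[0,0,0],[0,0,0],[0,0,0],[0,0,0],[0,0,0]]}'
python3 ms2.py g
python3 - <<'E'
import cv2,numpy as np
a=cv2.imread('pics/side_g.png');b=cv2.imread('pics/top_g.png')
cv2.imwrite('pics/fin.png',np.hstack([cv2.resize(a[100:360,150:450],(400,347)),cv2.resize(b[100:384,100:400],(367,347))]))
E
```

```text
clock: 14.2
position: [0.5474, -0.0147, 0.2088]
ee_rot: [-0.007, 0.94, 0.342, -0.001]
contact_force: [-0.4, -0.1, -0.5]
width: 0.0001
[ 0.5474 -0.0147  0.2088] [-0.4 -0.1 -0.5]
side lip top 1160 0.2589 at y=.2 0.2588
   ptr 50 [0.2579 0.259  0.26  ]
   finger 30 [0.2563 0.2571 0.2584]
   clip front/top 4 [0.2661 0.2663 0.2665]
top lip top 1237 0.2584 at y=.2 0.2585
   ptr 45 [0.2576 0.2585 0.259 ]
   finger 31 [0.2554 0.2564 0.2574]
   clip front/top 17 [0.2605 0.2654 0.2666]
```

View pics/fin.png

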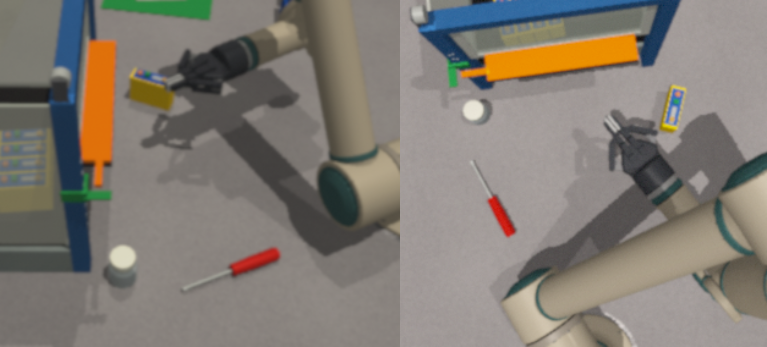

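The pointer (left panel (98,175)) stands at the green finger (95,195). The gripper is well clear, and the cell, jar and screwdriver have not moved.

```bash
python3 -c "
from rig import manip
print(manip.sign_off())"
```

```text
the job is handed in; nothing more can be done
None
```

I raised the window to the green mark by pushing up under the middle of its lip with shut, level fingertips. I then lowered the fingers, backed straight out and handed the job in. The clock read 14.2 s at my last move.

- **Level:** after I backed out, the pointer's top measured 1.9 mm (side camera) and 2.1 mm (top camera) above the top of the green finger. Being level calls for 2.0 mm, because the pointer is 8 mm thick and the finger 4 mm. The pointer is therefore level to within a few tenths of a millimetre by these measurements.
- **Holding:** the lip's height did not change when I let go or backed out.
- **Forces:** while I was pushing, the readings stayed under about 8 N. At the end they were about zero, with the gripper well clear of the lip.
- **Other objects:** the mark measured the same height throughout. The jar, screwdriver and single cell look unmoved in the final picture. I did not check the battery pack inside the booth separately, but nothing entered the booth.
- **Setback on the way:** my first approach with the tool pointing straight at the booth ran into the elbow's range limit. I turned the tool to about 40° and came in diagonally instead, touching nothing.

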